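# Find the hidden battery-door catch in the aquarium drawer

## Robot

A 6-joint arm with a two-finger parallel gripper is mounted at the origin on the work surface. World frame = base frame: x ahead of the robot, y to its left, z up, the work surface at z = 0. Lengths are in m, angles in rad, forces in N, time in s.
With the tool pointing down it reaches from about 0.375 to 0.975 m from the base axis. Payload 3.8 kg.
Tool frame: the origin (TCP) lies on the centre line of the jaws, within the pads' length; the fingertips stand 25 mm ahead of it and the grasp point (between the pads) lies 6 mm ahead of it; y points along the fingers, z is the direction in which the jaws open and shut, and the axes are right-handed (so a half turn about y gives the same grasp; the last joint's range is limited). The gripper opens to 85 mm and grips with 20 to 120 N. Pads are 22 mm wide; open, the fingers measure 114 mm over their backs; the gripper's body (76 mm by 85 mm) begins 54 mm behind the grasp point. The pads swing forward as they close: fully open they stand 13 mm farther back than shut.
Start: joints at [-1.181, 0.264, 1.604, -0, 1.274, -0.037], TCP at [0.279, -0.614, 0.227] pointing down, gripper open.
Joint ranges: [-2.63, 2.63], [-0.94, 2.18], [0.31, 2.57], [-1.31, 4.45], [0, 2.66], [-2.55, 2.55]. Speed limits (rad/s): [2.57, 2.57, 3.14, 3.14, 3.14, 3.14].

## Interface

Orientations are given as a rotation vector (axis times angle).
In Python, from workcell import bot gives the robot as it stands.
- The arm moves only by the shell command python3 -m jog 'ROWS' [FORCE]. ROWS is JSON, a list of rows, each a list of 5 numbers: the shift along the world's x, y, z in mm, then the turn about the world's z in degrees, then the finger opening in mm, from 0 to 85.4. A call has exactly 10 rows; each row is the pose to reach, as a shift and turn from the pose commanded when the call began; what a row does not reach only later rows make up. A row lasts 1/8 s, in which the tool goes at most 62.5 mm and 10.7 degrees, less where a joint would pass 70% of its speed; a pose out of reach is approached as far as the arm can. A call with a gripper value outside its range is refused whole. The fingers move at their own pace and stop on an object; FORCE is the grip in N (left out, the last holds). Time passes only in rows, so rows that repeat a pose let the fingers close, or fill a call up. It gives the time, the measured TCP pose, the force and the opening at its end, in the units of the state.
- bot.read_state(): the state, without advancing time (a new reading comes with each control period).
- bot.read_camera(name): name is "scene" or "top" or "wrist"; returns a dict with "pixels" (384x512x3 uint8, red, green, blue), "fx", "fy", "cx", "cy" (pixels), "dist" ([k1, k2, p1, p2, k3] as OpenCV has them; the pictures are not rectified), "R" (3x3) and "t" (3): a world point X has camera coordinates R X + t. Camera axes: x right, y down, z forward; pixel columns grow to the right and rows downward; lengths in m; the calibration is good to about 2 mm. A picture is of the moment at which its call begins. There is no depth.
- bot.finish_job(): hands the job in, once; it reports no verdict.
The state is a dict: "time": time; "q": joint angles; "joint_vel": joint speeds; "joint_torque": joint torques, N m; "tool_pos": TCP position; "tcp_rot": TCP orientation; "wrist_force": force on the tool from outside, world axes, zero at the start; "torque": the same for the moment, N m; "width": opening from 0.0 (shut) to 1.0 (fully open).
Only numpy, scipy, OpenCV 4.12 (cv2) and the standard library are available. Lean on these libraries where they do the work, as an engineer would, in place of code of your own. Each camera call takes 0.05 s, during which the arm holds its last target.

## Task

The grey battery pack in the drawer's tray has a battery door without a handle: it is worked by a hidden catch, set almost flush somewhere along the strip of flat panel beside the door. Feel along that strip with the fingertips until you find the plate that gives, press it fully in so that the battery door pops up, then move clear. Keep off the door itself, and leave the pot, the glass heater tube and the two red clips where they are: nothing is to be picked up or pushed about.

Things in the scene. Friction and masses are not known exactly. Their poses are not given: they have to be found in the camera images.
- pack: Battery pack: grey plastic box, 132 mm (x) by 254 mm (y) by 55 mm high, fixed to the floor of the white tray; origin at the centre of its underside, z up. Its flat top panel is always 71 mm above the work surface. On it the press strip runs along y on the -x side, and the battery door lies on the +x side.
- strip (a point): Middle of the press strip, on the panel's surface, axes as the pack's. The strip is 52 mm (x) by 230 mm (y): five equal places centred at y = -92, -46, 0, 46, 92 mm from here, x = 0. One holds the hidden catch (which one differs each run); the other four are rigid blanks, level with the panel and of the same grey.
- catch (a joint): Travel of the hidden catch, m: 0 out, 0.007 fully in (hard stop). A grey plate 48 mm (x) by 42 mm (y), centred in its place, 2 mm dark gap all round, face 1.5 mm below the panel. Moves straight down, resists with about 6 N all the way, stays where left. The fingertips must land wholly within it: overlapping its neighbours they meet rigid panel.
- door: Battery door, a grey flap 56 mm (x) by 148 mm (y) by 4 mm, flush when shut. Origin mid hinge line (along y), 34 mm in +x from strip, 2 mm below the panel; it extends in its +x, z is normal to its face. Geared to the catch: its far edge rises as the catch goes in, to 0.455 rad (25 mm) when fully in, and stays.
- pot: Small terracotta pot, loose and breakable, standing upright near the pack's +y end: 74 mm across the rim, 68 mm high; origin at the centre of its underside.
- heater: Glass heater tube with black square ends, loose and breakable, lying alongside the pack beyond the door: about 214 mm long (its y), 26 mm wide and high; origin under its middle at floor level.
- clip_a: Red plastic suction clip, loose, standing on its cup near the pack's -y end: 36 mm across, 34 mm high; origin at the centre of its underside.
- clip_b: The second red suction clip, same as clip_a, beside it.
Not all that is in view belongs to the job. Leave any black or turquoise look-alike of the clip_a alone.

How it is judged:
By the outcome, as a careful person would: the job done as asked, in the order asked, and still so for the second after the job is handed in, with the robot touching nothing.
It also fails if it takes over 48 s, if anything falls off the work surface, if the arm or the gripper's body presses on something with over 40 N, if the wrist force passes 120 N, or if a joint passes its speed limit or range.

## Working session

There is one attempt and no reset: what is moved stays moved. The work goes in short steps, Python scripts to look and compute and a shell command to move; the robot and the scene stay as the last step left them, time stands still between calls to the robot, and variables do not carry over. Pictures are saved under pics/ and viewed, and the job is handed in when it is done.

```bash
mkdir -p pics; ls
python3 - <<'E'
from workcell import bot
import cv2
s=bot.read_state();print(s)
for n in("top","scene","wrist"):
    c=bot.read_camera(n);cv2.imwrite(f"pics/{n}0.png",c["pixels"][:,:,::-1])
    print(n,c["fx"],c["dist"],c["R"],c["t"])
E
```

```text
pics
{'time': 0.0, 'q': array([-1.18088850e+00,  2.64793306e-01,  1.60537175e+00,  7.87204673e-06,
        1.27372574e+00, -3.68874143e-02]), 'joint_vel': array([-7.78325320e-06, -1.46666965e-03, -3.18203187e-04, -3.03428969e-04,
       -3.68663914e-04, -5.11151186e-05]), 'joint_torque': array([ 1.27112151e-03, -5.15115917e+01, -3.67313969e+01, -1.33430458e-04,
        1.30994007e-02,  2.54013923e-05]), 'tool_pos': array([ 0.27914376, -0.61375372,  0.22593622]), 'tcp_rot': array([-0.43072569,  1.98814016, -1.98354036]), 'wrist_force': array([-0.5240761 ,  1.23864029,  0.14672946]), 'torque': array([-0.02647755, -0.04252174, -0.02074113]), 'width': 0.9992287992816213}
top 352.3172263864993 [-0.09881769  0.          0.          0.          0.        ] [[ 0.02334306 -0.99972502  0.00223093]
 [-0.9829738  -0.02335864 -0.18225498]
 [ 0.18225697  0.00206144 -0.98324877]] [-0.11978759  0.59115532  0.87601665]
scene 485.5917805200259 [-0.17306176  0.          0.          0.          0.        ] [[ 0.77026414  0.63771234  0.0040155 ]
 [ 0.54307421 -0.65262815 -0.52834355]
 [-0.33431057  0.4091448  -0.84902119]] [-0.4038231  -0.33437702  1.55114329]
wrist 276.4808722785189 [-0.05857484  0.          0.          0.          0.        ] [[ 0.41351782 -0.9104933  -0.00222837]
 [-0.87054745 -0.39609029  0.29199251]
 [-0.26673986 -0.1188042  -0.95641801]] [-0.67453506 -0.03811692  0.3787014 ]
```

View pics/top0.png

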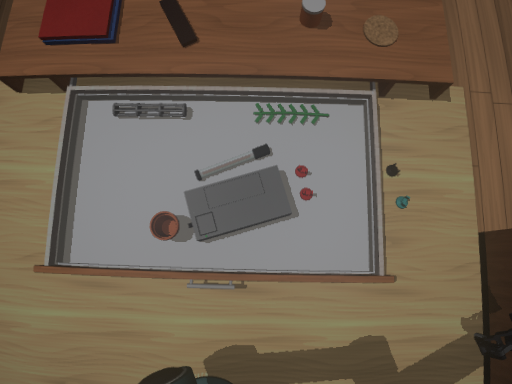

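View pics/scene0.png

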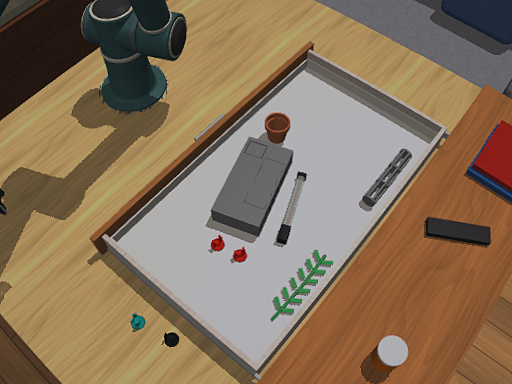

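View pics/wrist0.png

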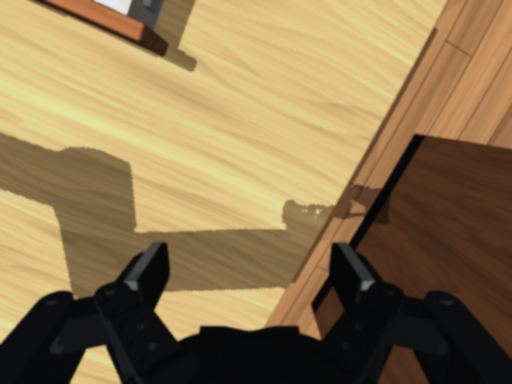

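The top view shows the grey pack around (240,203) and a square outline at its +y, -x end, near (206,224). The pot is at (165,226), the clips at (302,171) and (307,194), and the heater at (232,163). I'll zoom in on the pack.

Run:
```python
import cv2,numpy as np
a=cv2.imread("pics/top0.png")[150:250,175:305]
b=cv2.imread("pics/scene0.png")[125:250,200:310]
f=lambda i:cv2.resize(np.clip((i.astype(float)-30)*2,0,255).astype('uint8'),None,fx=6,fy=6,interpolation=cv2.INTER_CUBIC)[:600,:800]
cv2.imwrite("pics/za.png",f(a));cv2.imwrite("pics/zb.png",cv2.resize(f(b),None,fx=.8,fy=.8))
```

```text
(no output)
```

View pics/za.png

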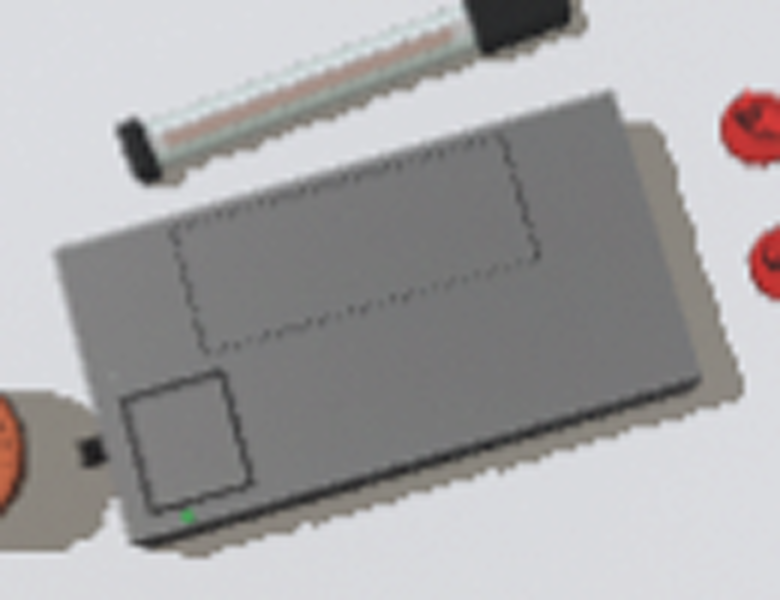

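View pics/zb.png

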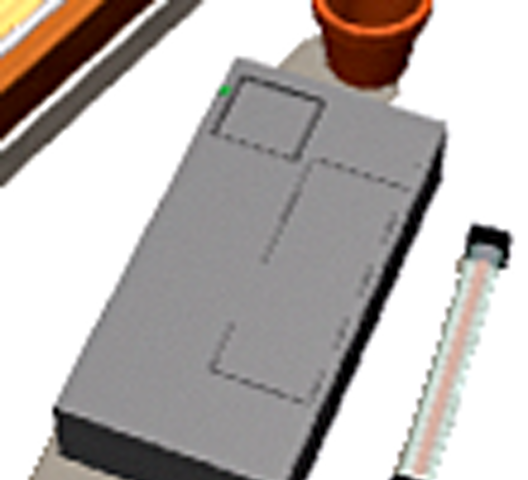

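The dark gap marks out the plate in the fifth place (y = +92), at the end by the green LED. Next I'll compute where it is.

```bash
cat > h.py <<'E'
import numpy as np,cv2
from workcell import bot
from scipy.spatial.transform import Rotation as Ro
def ray(c,uv,z):
    K=np.array([[c["fx"],0,c["cx"]],[0,c["fy"],c["cy"]],[0,0,1]])
    n=cv2.undistortPoints(np.array(uv,float).reshape(-1,1,2),K,np.array(c["dist"]))[:,0]
    R=np.array(c["R"]);o=-R.T@c["t"];d=np.c_[n,np.ones(len(n))]@R
    return o+d*((z-o[2])/d[:,2])[:,None]
E
python3 - <<'E'
from h import *
c=bot.read_camera("top");s=bot.read_camera("scene")
zt=lambda p:(np.array(p)+.5)/6-.5+[175,150]
zs=lambda p:(np.array(p)+.5)/4.8-.5+[200,125]
P=ray(c,zt([(122,400),(222,370),(252,486),(155,514)]),.071)
Q=ray(s,zs([(213,132),(297,159),(324,101),(241,78)]),.071)
T=ray(c,zt([(57,250),(612,93),(700,380),(135,543)]),.071)
S=ray(s,zs([(237,60),(445,124),(60,410)]),.071)
for n,a in zip("PQTS",(P,Q,T,S)):print(n,a[:,:2].round(4).tolist(),a.mean(0).round(4))
for i,j in((0,1),(3,2)):
    for A in(T,):
        d=A[i]-A[j];print(np.linalg.norm(d),np.degrees(np.arctan2(d[1],d[0]))-90)
for i,j in((0,3),(1,2)):
    d=T[i]-T[j];print(np.linalg.norm(d),np.degrees(np.arctan2(d[1],d[0])))
st=bot.read_state();R=Ro.from_rotvec(st["tcp_rot"]).as_matrix();print(R.round(3),st["tool_pos"])
z=R[:,2];print("jaw deg",np.degrees(np.arctan2(z[1],z[0])))
# expected catch from pack centre
ang=np.radians(np.mean([np.degrees(np.arctan2(*(T[i]-T[j])[[1,0]]))-90 for i,j in((0,1),(3,2))]))
print(np.degrees(ang))
E
```

```text
P [[0.5182, 0.0457], [0.5322, 0.0033], [0.483, -0.0116], [0.4701, 0.0291]] [0.5009 0.0166 0.071 ]
Q [[0.483, -0.0111], [0.5317, 0.0049], [0.5176, 0.0465], [0.4702, 0.0287]] [0.5006 0.0172 0.071 ]
T [[0.5826, 0.0774], [0.6583, -0.1621], [0.5327, -0.2012], [0.4576, 0.0371]] [ 0.5578 -0.0622  0.071 ]
S [[0.4599, 0.0373], [0.581, 0.078], [0.5388, -0.2009]] [ 0.5266 -0.0285  0.071 ]
0.25116772999141646 17.532510393173396
0.24985531863095553 17.490209851712308
0.13135376896855375 17.90485078818342
0.13153625986425485 17.33262925940086
[[-0.91  -0.     0.414]
 [-0.414  0.001 -0.91 ]
 [-0.    -1.    -0.001]] [ 0.27929191 -0.6141236   0.22661153]
jaw deg -65.54621983368806
17.511360122442852
```

```bash
python3 -m jog '[[20,57,0,9,0],[40,114,0,18,0],[60,171,0,27,0],[80,228,0,36,0],[100,285,0,45,0],[120,342,0,54,0],[140,399,0,63,0],[160,456,0,72,0],[180,513,0,81,0],[200,570,0,83,0]]' 40; python3 -m jog '[[22,61,0,0,0],[22,61,0,0,0],[22,61,-20,0,0],[22,61,-40,0,0],[22,61,-60,0,0],[22,61,-75,0,0],[22,61,-75,0,0],[22,61,-75,0,0],[22,61,-75,0,0],[22,61,-75,0,0]]'
python3 - <<'E'
from h import *
for n in("top","wrist","scene"):
    c=bot.read_camera(n);cv2.imwrite(f"pics/{n}1.png",c["pixels"][:,:,::-1])
st=bot.read_state();R=Ro.from_rotvec(st["tcp_rot"]).as_matrix();z=R[:,2]
print(st,np.degrees(np.arctan2(z[1],z[0])))
E
```

```text
time: 1.5
tool_pos: [0.4798, -0.0426, 0.2276]
tcp_rot: [-1.338, 0.979, -0.981]
wrist_force: [-0.1, -0.1, -0.5]
width: 0.002
time: 2.75
tool_pos: [0.502, 0.0165, 0.1531]
tcp_rot: [-1.337, 0.981, -0.983]
wrist_force: [-0.3, -0.1, 0.9]
width: 0.0
{'time': 2.9, 'q': array([-1.65449806e-02, -4.23838254e-03,  2.04861764e+00, -2.86859378e-05,
        1.09661248e+00, -3.21305723e-01]), 'joint_vel': array([ 0.00023218,  0.00210947,  0.0020349 , -0.00081352,  0.00027554,
       -0.00153132]), 'joint_torque': array([-1.58979557e-02, -3.40229166e+01, -3.42678416e+01, -1.31882403e-03,
       -4.94869484e-03, -2.93772800e-04]), 'tool_pos': array([0.50162996, 0.01659422, 0.1526183 ]), 'tcp_rot': array([-1.33776706,  0.98134887, -0.98218705]), 'wrist_force': array([ 0.21787083, -0.21442132, -0.01804326]), 'torque': array([ 0.01294387, -0.00853864,  0.0402816 ]), 'width': 0.0019083366135734438} 17.46225776768597
```

View pics/wrist1.png

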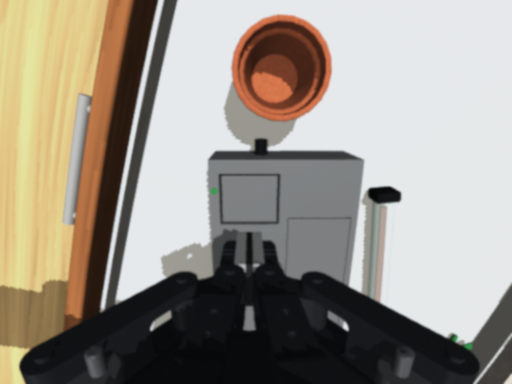

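View pics/scene1.png

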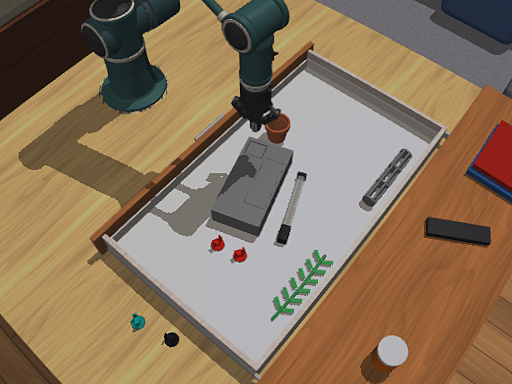

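The wrist view shows the plate outlined at (220–280, 174–223) with the fingers in line with it. I'll check the plate position from this view, then go down to just above it.

```bash
python3 - <<'E'
from h import *
c=bot.read_camera("wrist");print(ray(c,[(220,174.5),(280,174.5),(279,223),(221,223)],.071).mean(0))
E
python3 -m jog '[[0,0,-12,0,0],[0,0,-24,0,0],[0,0,-36,0,0],[0,0,-45,0,0],[0,0,-50,0,0],[0,0,-50,0,0],[0,0,-50,0,0],[0,0,-50,0,0],[0,0,-50,0,0],[0,0,-50,0,0]]'
python3 - <<'E'
from h import *
c=bot.read_camera("wrist");cv2.imwrite("pics/w2.png",c["pixels"][:,:,::-1])
E
```

```text
[0.50202868 0.0163721  0.071     ]
time: 4.2
tool_pos: [0.5015, 0.0165, 0.1025]
tcp_rot: [-1.338, 0.982, -0.982]
wrist_force: [0.2, 0.2, -0.2]
width: 0.001
```

View pics/w2.png

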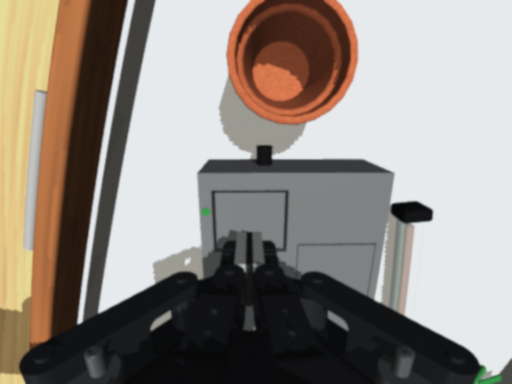

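All three views agree on the plate position. The tips are about 7 mm above the plate and centred on it, so I'll press in gentle steps.

```bash
python3 -m jog '[[0,0,-2,0,0],[0,0,-4,0,0],[0,0,-6,0,0],[0,0,-8,0,0],[0,0,-9,0,0],[0,0,-10,0,0],[0,0,-11,0,0],[0,0,-11,0,0],[0,0,-11,0,0],[0,0,-11,0,0]]'
```

```text
time: 5.5
tool_pos: [0.5015, 0.0165, 0.0913]
tcp_rot: [-1.338, 0.982, -0.982]
wrist_force: [-0.3, 0.1, 0.1]
width: -0.006
```

```bash
python3 -m jog '[[0,0,-0.5,0,0],[0,0,-1,0,0],[0,0,-1.5,0,0],[0,0,-2,0,0],[0,0,-2.5,0,0],[0,0,-3,0,0],[0,0,-3,0,0],[0,0,-3,0,0],[0,0,-3,0,0],[0,0,-3,0,0]]'
python3 - <<'E'
from h import *
for n in("wrist","scene"):
    c=bot.read_camera(n);p=c["pixels"][:,:,::-1]
    if n=="scene":p=cv2.resize(p[90:250,180:330],None,fx=3.6,fy=3.6,interpolation=cv2.INTER_CUBIC)
    cv2.imwrite(f"pics/{n}3.png",p)
E
```

```text
time: 6.75
tool_pos: [0.5014, 0.0166, 0.0883]
tcp_rot: [-1.338, 0.982, -0.982]
wrist_force: [-0.9, -0.6, -0.5]
width: 0.002
```

View pics/wrist3.png

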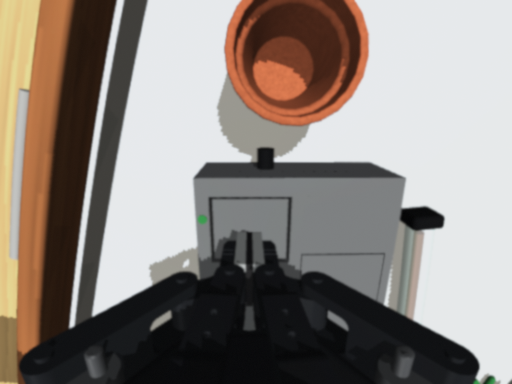

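View pics/scene3.png

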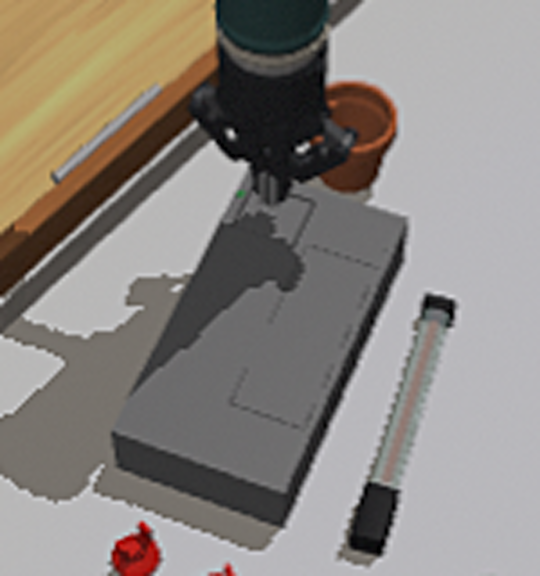

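No contact and no door movement yet, so the tips stand shorter than expected. I'll keep going down in small steps.

```bash
python3 -m jog '[[0,0,-0.5,0,0],[0,0,-1,0,0],[0,0,-1.5,0,0],[0,0,-2,0,0],[0,0,-2.5,0,0],[0,0,-3,0,0],[0,0,-3,0,0],[0,0,-3,0,0],[0,0,-3,0,0],[0,0,-3,0,0]]'
```

```text
time: 8.1
tool_pos: [0.5014, 0.0166, 0.0853]
tcp_rot: [-1.338, 0.982, -0.982]
wrist_force: [0.6, -0.5, 0.7]
width: -0.002
```

```bash
python3 -m jog '[[0,0,-0.5,0,0],[0,0,-1,0,0],[0,0,-1.5,0,0],[0,0,-2,0,0],[0,0,-2.5,0,0],[0,0,-3,0,0],[0,0,-3,0,0],[0,0,-3,0,0],[0,0,-3,0,0],[0,0,-3,0,0]]'
python3 - <<'E'
from h import *
c=bot.read_camera("scene");p=c["pixels"][:,:,::-1]
cv2.imwrite(f"pics/s4.png",cv2.resize(p[90:250,180:330],None,fx=3.6,fy=3.6,interpolation=cv2.INTER_CUBIC))
E
```

```text
time: 9.35
tool_pos: [0.5014, 0.0166, 0.0823]
tcp_rot: [-1.338, 0.982, -0.982]
wrist_force: [-0.3, 0.2, -0.4]
width: -0.003
```

View pics/s4.png

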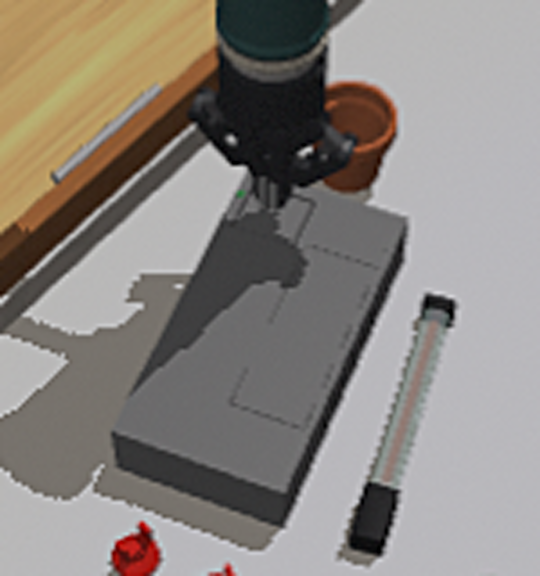

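```bash
python3 -m jog '[[0,0,-0.5,0,0],[0,0,-1,0,0],[0,0,-1.5,0,0],[0,0,-2,0,0],[0,0,-2.5,0,0],[0,0,-3,0,0],[0,0,-3,0,0],[0,0,-3,0,0],[0,0,-3,0,0],[0,0,-3,0,0]]'
python3 - <<'E'
from h import *
c=bot.read_camera("wrist");cv2.imwrite("pics/w5.png",c["pixels"][:,:,::-1])
E
```

```text
time: 10.65
tool_pos: [0.5014, 0.0166, 0.0793]
tcp_rot: [-1.338, 0.982, -0.982]
wrist_force: [-0.0, -0.4, -0.2]
width: 0.001
```

View pics/w5.png

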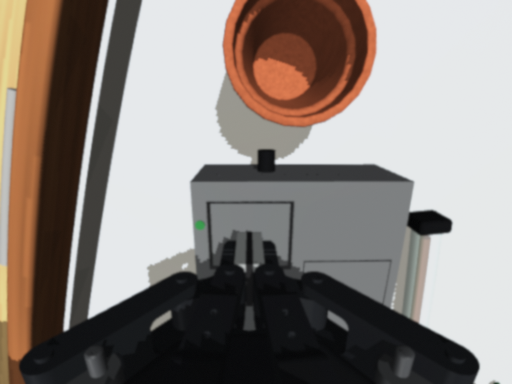

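Run:
```python
from h import *
c=bot.read_camera("wrist");st=bot.read_state();p=np.array(st["tool_pos"]);R=Ro.from_rotvec(st["tcp_rot"]).as_matrix()
K=np.array([[c["fx"],0,c["cx"]],[0,c["fy"],c["cy"]],[0,0,1]])
for d in(0,6,12,18,25,31,38):
  o=[]
  for w in(-11,0,11):
    X=p+R@np.array([w,d,0])/1e3
    o.append(cv2.projectPoints(X.reshape(1,1,3),cv2.Rodrigues(np.array(c["R"]))[0],np.array(c["t"]),K,np.array(c["dist"]))[0].ravel().round(0))
  print(d,o)
cam=-np.array(c["R"]).T@c["t"];print(cam,p)
print(ray(c,[(209,203),(293,203)],.071))
```

```text
0 [array([250., 225.]), array([250., 242.]), array([250., 259.])]
6 [array([250., 221.]), array([250., 238.]), array([250., 254.])]
12 [array([250., 217.]), array([250., 233.]), array([250., 249.])]
18 [array([250., 213.]), array([250., 229.]), array([250., 245.])]
25 [array([250., 210.]), array([250., 225.]), array([250., 240.])]
31 [array([250., 207.]), array([250., 222.]), array([250., 236.])]
38 [array([250., 203.]), array([250., 218.]), array([250., 232.])]
[0.47882948 0.0865867  0.22505112] [0.50142769 0.01655084 0.07929086]
[[0.47202445 0.02962519 0.071     ]
 [0.51922768 0.04444269 0.071     ]]
```

```bash
python3 -m jog '[[0,0,-0.5,0,0],[0,0,-1,0,0],[0,0,-1.5,0,0],[0,0,-2,0,0],[0,0,-2.5,0,0],[0,0,-3,0,0],[0,0,-3.5,0,0],[0,0,-4,0,0],[0,0,-4,0,0],[0,0,-4,0,0]]'
python3 - <<'E'
from h import *
for n in("scene","top"):
    c=bot.read_camera(n);p=c["pixels"][:,:,::-1]
    q=p[90:190,220:320] if n=="scene" else p[150:250,175:275]
    cv2.imwrite(f"pics/{n}6.png",cv2.resize(q,None,fx=5.6,fy=5.6,interpolation=cv2.INTER_CUBIC))
E
```

```text
time: 12.0
tool_pos: [0.5014, 0.0165, 0.0753]
tcp_rot: [-1.338, 0.982, -0.982]
wrist_force: [0.3, -0.7, 1.0]
width: -0.003
```

View pics/scene6.png

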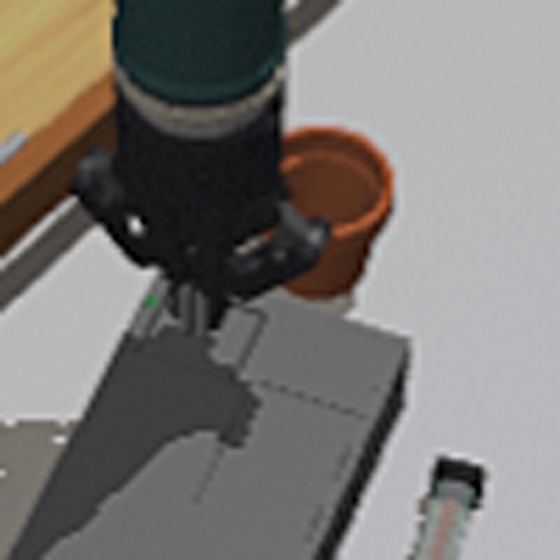

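View pics/top6.png

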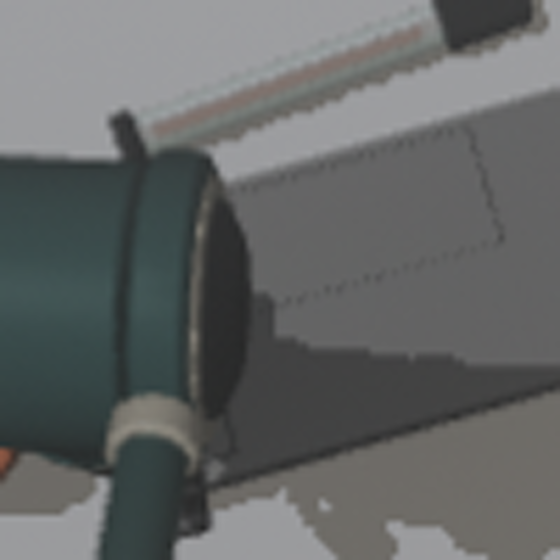

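```bash
python3 - <<'E'
from h import *
c=bot.read_camera("wrist");cv2.imwrite("pics/w7.png",c["pixels"][:,:,::-1])
c=bot.read_camera("top")
pot=ray(c,[(165,226)],.082)[0];print(pot)
p=np.array([.5014,.0165]);d=pot[:2]-p;a=np.radians(17.5)
print("pack frame offset",d@[np.cos(a),np.sin(a)],d@[-np.sin(a),np.cos(a)])
E
python3 -m jog '[[0,0,-0.5,0,0],[0,0,-1,0,0],[0,0,-1.5,0,0],[0,0,-2,0,0],[0,0,-2.5,0,0],[0,0,-3,0,0],[0,0,-3,0,0],[0,0,-3,0,0],[0,0,-3,0,0],[0,0,-3,0,0]]'
```

```text
[0.49022781 0.1187144  0.082     ]
pack frame offset 0.020081352053747906 0.10084314926476627
time: 13.45
tool_pos: [0.5014, 0.0165, 0.0723]
tcp_rot: [-1.338, 0.982, -0.982]
wrist_force: [-0.4, 0.1, -0.4]
width: -0.002
```

View pics/w7.png

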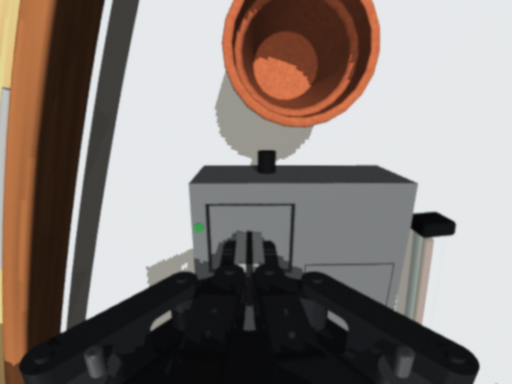

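Run:
```python
from h import *
c=bot.read_camera("scene");p=c["pixels"][:,:,::-1]
cv2.imwrite("pics/s8.png",cv2.resize(np.clip(p[125:165,235:285].astype(float)*1.6,0,255).astype('uint8'),None,fx=12,fy=12,interpolation=cv2.INTER_NEAREST))
st=bot.read_state();P=np.array(st["tool_pos"])
K=np.array([[c["fx"],0,c["cx"]],[0,c["fy"],c["cy"]],[0,0,1]])
a=np.radians(17.5);ux=np.array([np.cos(a),np.sin(a),0]);uy=np.array([-np.sin(a),np.cos(a),0])
for d in(-10,-5,0,5,12,25):
  X=np.array([P+ux*s*.007-uy*.011-[0,0,d/1e3] for s in(-1,0,1)])
  u=cv2.projectPoints(X,cv2.Rodrigues(np.array(c["R"]))[0],np.array(c["t"]),K,np.array(c["dist"]))[0][:,0]
  print(d,((u-[235,125]+.5)*12).round(0).tolist())
```

```text
-10 [[207.0, 295.0], [235.0, 304.0], [264.0, 314.0]]
-5 [[207.0, 308.0], [235.0, 317.0], [264.0, 327.0]]
0 [[207.0, 321.0], [235.0, 330.0], [264.0, 340.0]]
5 [[207.0, 334.0], [236.0, 343.0], [264.0, 353.0]]
12 [[207.0, 352.0], [236.0, 362.0], [264.0, 371.0]]
25 [[208.0, 385.0], [236.0, 395.0], [264.0, 404.0]]
```

View pics/s8.png

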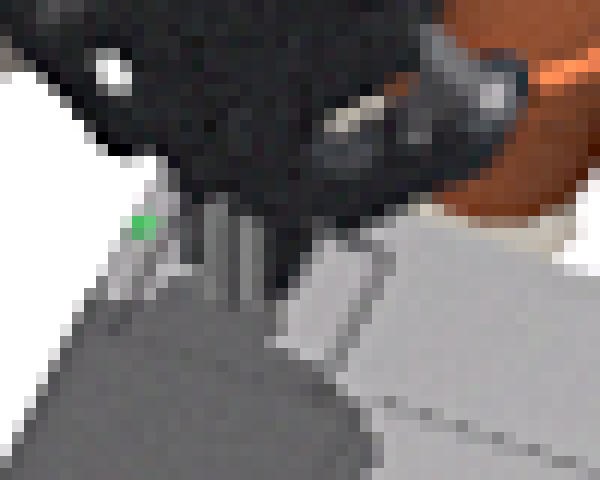

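Both views put the tips about 8–9 mm behind the reported TCP, so contact should come near TCP z = 0.061. I'll carry on stepping down and watch the force.

```bash
python3 -m jog '[[0,0,-1,0,0],[0,0,-2,0,0],[0,0,-3,0,0],[0,0,-4,0,0],[0,0,-5,0,0],[0,0,-6,0,0],[0,0,-7,0,0],[0,0,-8,0,0],[0,0,-8,0,0],[0,0,-8,0,0]]'; python3 -m jog '[[0,0,-0.5,0,0],[0,0,-1,0,0],[0,0,-1.5,0,0],[0,0,-2,0,0],[0,0,-2.5,0,0],[0,0,-3,0,0],[0,0,-3.5,0,0],[0,0,-4,0,0],[0,0,-4,0,0],[0,0,-4,0,0]]'
```

```text
time: 14.75
tool_pos: [0.5015, 0.0166, 0.0645]
tcp_rot: [-1.338, 0.982, -0.982]
wrist_force: [-1.8, 0.3, 4.3]
width: 0.001
time: 16.0
tool_pos: [0.5014, 0.0165, 0.0602]
tcp_rot: [-1.338, 0.982, -0.982]
wrist_force: [-0.5, -0.7, 3.3]
width: -0.0
```

Contact: the plate gives at about 4 N. I'll look to see how far the door has moved.

```bash
python3 - <<'E'
from h import *
for n in("scene",):
    c=bot.read_camera(n);p=c["pixels"][:,:,::-1]
    cv2.imwrite(f"pics/{n}9.png",cv2.resize(p[110:250,200:320],None,fx=4.2,fy=4.2,interpolation=cv2.INTER_CUBIC))
E
python3 -m jog '[[0,0,-0.5,0,0],[0,0,-1,0,0],[0,0,-1.5,0,0],[0,0,-2,0,0],[0,0,-2,0,0],[0,0,-2,0,0],[0,0,-2,0,0],[0,0,-2,0,0],[0,0,-2,0,0],[0,0,-2,0,0]]'
```

```text
time: 17.3
tool_pos: [0.5015, 0.0166, 0.0585]
tcp_rot: [-1.338, 0.982, -0.982]
wrist_force: [-2.0, -0.4, 6.2]
width: -0.0
```

View pics/scene9.png

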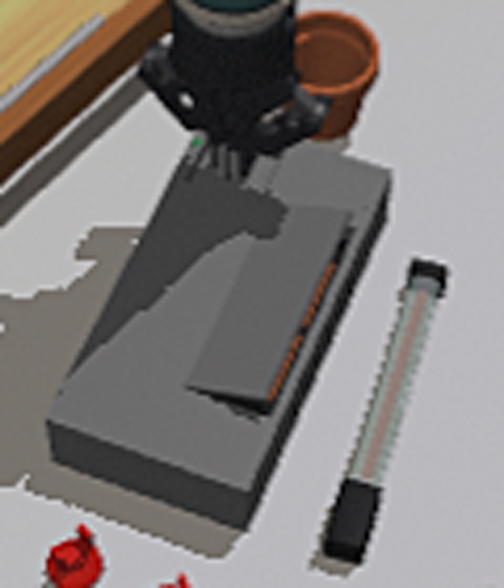

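The door is rising. I'll press on to the hard stop.

```bash
python3 -m jog '[[0,0,-0.5,0,0],[0,0,-1,0,0],[0,0,-1.5,0,0],[0,0,-1.5,0,0],[0,0,-1.5,0,0],[0,0,-1.5,0,0],[0,0,-1.5,0,0],[0,0,-1.5,0,0],[0,0,-1.5,0,0],[0,0,-1.5,0,0]]'
```

```text
time: 18.55
tool_pos: [0.5016, 0.0166, 0.0584]
tcp_rot: [-1.338, 0.982, -0.982]
wrist_force: [-6.1, 0.0, 15.4]
width: 0.003
```

The travel has stopped at TCP z = 0.0584 and the force is up to 15 N, which is the hard stop. I'll push slightly more, then retreat.

```bash
python3 -m jog '[[0,0,-0.5,0,0],[0,0,-1,0,0],[0,0,-1,0,0],[0,0,-1,0,0],[0,0,-1,0,0],[0,0,-1,0,0],[0,0,-1,0,0],[0,0,-1,0,0],[0,0,-1,0,0],[0,0,-1,0,0]]'
python3 -m jog '[[0,0,2,0,0],[0,0,6,0,0],[0,0,15,0,0],[0,0,30,0,0],[0,0,50,0,0],[0,0,80,0,0],[0,0,110,0,0],[0,0,130,0,0],[0,0,150,0,0],[0,0,150,0,0]]'
python3 -m jog '[[-10,-30,0,0,0],[-20,-70,0,0,0],[-30,-120,0,0,0],[-40,-170,0,0,0],[-50,-220,0,0,0],[-60,-270,0,0,0],[-60,-280,0,0,0],[-60,-280,0,0,0],[-60,-280,0,0,0],[-60,-280,0,0,0]]'
python3 - <<'E'
from h import *
for n,(y,x) in dict(scene=(110,200),top=(140,160)).items():
    c=bot.read_camera(n);p=c["pixels"][:,:,::-1];cv2.imwrite(f"pics/{n}f.png",p)
    cv2.imwrite(f"pics/{n}10.png",cv2.resize(p[y:y+140,x:x+170],None,fx=4.2,fy=4.2,interpolation=cv2.INTER_CUBIC))
a=cv2.imread("pics/top0.png").astype(int);b=cv2.imread("pics/topf.png").astype(int)
for nm,i in(("before",a),("after",b)):
  r=(i[...,2]>110)&(i[...,1]<100)&(i[...,2]-i[...,1]>50);r=r.astype('uint8');r[:140]=0;r[255:]=0
  n,_,s,ce=cv2.connectedComponentsWithStats(r);print(nm,[(s[k,4],ce[k].round(1).tolist()) for k in range(1,n) if s[k,4]>15])
c=bot.read_camera("top");print("done")
E
```

```text
time: 19.8
tool_pos: [0.5018, 0.0166, 0.0584]
tcp_rot: [-1.338, 0.982, -0.982]
wrist_force: [-9.8, 0.2, 23.0]
width: 0.0
time: 21.05
tool_pos: [0.5031, 0.0165, 0.2086]
tcp_rot: [-1.335, 0.978, -0.985]
wrist_force: [-0.8, -0.4, -0.5]
width: 0.001
time: 22.3
tool_pos: [0.4417, -0.2621, 0.2056]
tcp_rot: [-1.338, 0.981, -0.98]
wrist_force: [0.2, -0.9, 0.5]
width: -0.002
before [(np.int32(67), [300.9, 170.9]), (np.int32(75), [305.7, 193.5])]
after [(np.int32(82), [301.1, 171.1]), (np.int32(94), [305.8, 193.4])]
done
```

View pics/scene10.png

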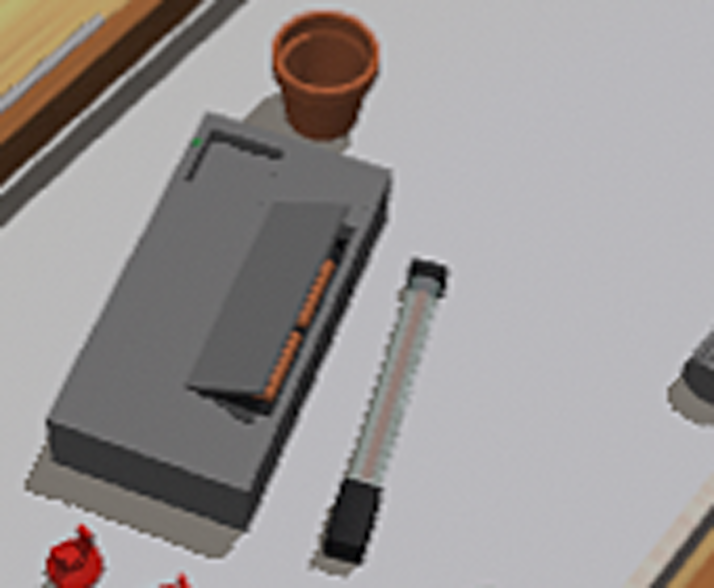

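View pics/top10.png

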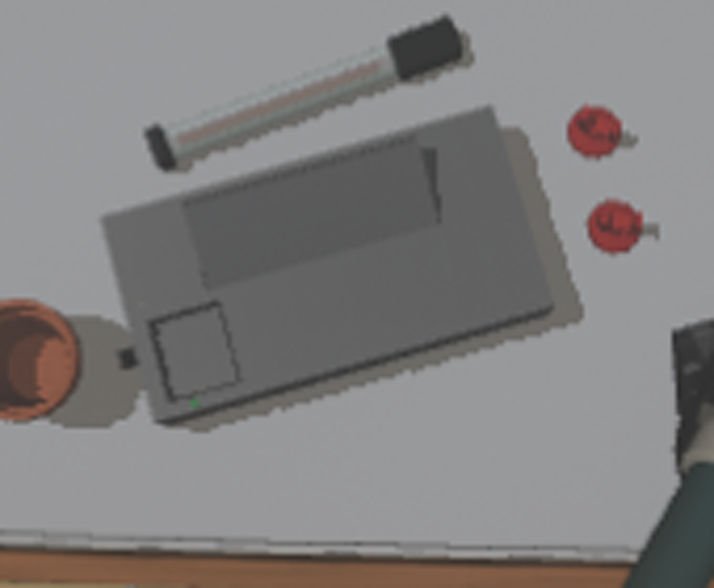

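The door is up, the plate is sunk, and the clips and pot haven't moved. One quick check of the door angle, by projecting where its far edge should be.

Run:
```python
from h import *
a=np.radians(17.5);ux=np.array([np.cos(a),np.sin(a),0]);uy=np.array([-np.sin(a),np.cos(a),0])
S=np.array([.5012,.0167,.071])-uy*.092
c=bot.read_camera("scene");K=np.array([[c["fx"],0,c["cx"]],[0,c["fy"],c["cy"]],[0,0,1]])
for th in(.3,.4,.455):
  X=np.array([S+ux*(.034+.056*np.cos(th)-.002*np.sin(th))+uy*s*.074+np.array([0,0,-.002+.056*np.sin(th)+.002*np.cos(th)]) for s in(-1,1)])
  u=cv2.projectPoints(X,cv2.Rodrigues(np.array(c["R"]))[0],np.array(c["t"]),K,np.array(c["dist"]))[0][:,0]
  print(th,((u-[200,110]+.5)*4.2).round(0).tolist())
A=cv2.imread("pics/scene0.png").astype(int);B=cv2.imread("pics/scenef.png").astype(int)
for n,(x0,y0,x1,y1) in dict(pot=(262,108,294,146),heater=(274,168,310,246),clips=(205,230,252,266)).items():
  print(n,[cv2.phaseCorrelate(A[y0:y1,x0:x1].mean(2),B[y0:y1,x0:x1].mean(2))])
```

```text
0.3 [[265.0, 402.0], [352.0, 214.0]]
0.4 [[262.0, 396.0], [349.0, 209.0]]
0.455 [[260.0, 393.0], [347.0, 205.0]]
pot [((-0.02534587027166424, -0.011054597673563649), 0.9940373849585729)]
heater [((-0.061301528724857945, -0.1396338321721018), 0.9433535387537445)]
clips [((-0.0035330555753070314, -0.002194833511094174), 1.001296238913576)]
```

```bash
python3 -c "
from workcell import bot
print(bot.finish_job(), bot.read_state()['time'])"
```

```text
the job is handed in; nothing more can be done
the job is handed in; nothing more can be done
```

The battery door is open: I pressed the hidden catch fully in and backed the arm off before handing in, at about 22.5 s of the 48 s.

- **Finding it:** the catch was the fifth place, y = +92 mm, by the green LED. I picked it out from its dark gap in the camera views, which agreed to about 1 mm, so I didn't feel along the other four places. It gave at 4–6 N, confirming it was the right plate.
- **Pressing it:** I pressed with shut fingers until it stopped, about 7 mm down. The force then rose to 23 N with no further movement, which I took as the hard stop.
- **Last checks:** the door was still up and the plate still down after I retreated. The pot, heater tube and clips had shifted no more than 0.15 pixel in the scene view. The wrist force was back to about zero.
- **What disagreed:** the shut fingertips met the plate with the reported TCP about 5 mm below its surface. The description puts them 25 mm ahead of the TCP, so I approached in small steps and watched the force.
- **Less certain:** the door angle fits 0.4–0.455 rad in the picture. My reading there is only good to a few pixels of the enlarged picture, so the sign that it is fully in is the hard stop.

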